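# Lids back on the washed stoneware set

## Robot

A 7-joint arm with a two-finger parallel gripper is mounted at the origin on a cart in front of the work surface, level with it; the furniture and walls round the work are solid. World frame = base frame: x ahead of the robot, y to its left, z up, the work surface at z = 0. Lengths are in m, angles in degrees, forces in N, time in s.
With the tool pointing down it reaches from about 0.4 to 0.9 m from the base axis. Payload 5.6 kg.
Tool frame: the origin (TCP) lies midway between the tips of the shut fingers; the grasp point (between the pads) lies behind it (robot.hold_point_z is the z of the grasp point in the tool frame, in m); z points along the fingers, y is the line along which they close (so a half turn about z gives the same grasp; the last joint's range is limited). The gripper opens to 92 mm and grips with 3 to 60 N. Pads are 20 mm wide; open, the fingers measure 128 mm over their backs; the gripper's body (75 mm by 189 mm) begins 69 mm behind the grasp point.
Start: joints at [-68.927, 26.786, -0.665, 91.828, 0.344, 61.387, -3.226], TCP at [0.26, 0.596, 0.215] pointing down, gripper open.
Joint ranges: [-144.91, 144.91], [-17.63, 115.5], [-89.93, 88.59], [15.96, 139.68], [-74.01, 254.01], [8.47, 105.57], [-167.45, 167.45]. Speed limits (degrees/s): [147.25, 147.25, 180, 180, 180, 180, 180].

## Interface

Orientations are given as a 3x3 rotation matrix whose columns are the frame's x, y, z axes.
In Python, from cell import readout, vision, robot gives the robot as it stands.
- The arm moves only by the tool move_arm, never from a script. Its argument "steps" is one flat list of numbers, 5 for each row, row after row: the shift along the tool's x, y, z in units of 40 mm (1.0 is 40 mm), then the turn about the tool's z in units of 10 degrees (1.0 is 10 degrees), then the opening, from 0 (shut) to 1 (fully open). In form: [tx, ty, tz, turn, jaw, tx, ty, tz, turn, jaw, ...]. A call has 1 to 8 rows; each row shifts and turns the commanded pose from where the row before left it, along the tool's axes as they then stand; what a row does not reach is not made up. A row lasts 1/8 s, in which the tool goes at most 62.5 mm and 10.7 degrees, less where a joint would pass 70% of its speed; a pose out of reach is approached as far as the arm can. A call is refused whole if a number of a shift passes 1 or a number of a turn 1, either way. A call with a gripper value outside its range is refused whole. The fingers move at their own pace and stop on an object; "squeeze" is the grip in N (left out, the last holds). Time passes only in rows, so rows that do not move let the fingers close. It gives the time, the measured TCP pose, the force, the opening and the grip force at its end, in the units of the state.
- readout.get_state(): the state, without advancing time (a new reading comes with each control period).
- vision.capture(name): name is "scene" or "top"; returns a dict with "image" (420x560x3 uint8, blue, green, red), "K" (3x3 intrinsics, pixels), "camera_from_world" (4x4, takes a point from world to camera coordinates). Camera axes: x right, y up, looking along -z (the intrinsics and any distortion apply to the point x, -y, -z); pixel columns grow to the right and rows downward; lengths in m; the calibration is good to about 2 mm. A picture is of the moment at which its call begins. There is no depth.
- robot.job_done(): hands the job in; it is judged then, once.
Trained networks look in a picture, given as the dict that the camera call returned (one of the last four; its "shot" number tells which), for a name from the list of things; names that differ only in an ending like _2 or _b are one class to them, and where a whole thing is asked for, a point or a joint stands for the part that bears it (a point fixed in the world has none). Each returns a list of dicts, best first, with "score" (0 to 1); they miss things now and then, are a little off and sometimes report something else, mostly with a low value. They report only what shows in the picture. A call takes as long as a camera call. They do not tell look-alikes from the thing itself.
- vision.search_frame(picture, thing): "xy" ([column, row] in pixels, amid what is visible of it).
- vision.outline_of(picture, thing): "region" (420x560 bool, what is visible of it) and "xy" ([column, row] in pixels, amid what is visible of it).
The state is a dict: "t": time; "joints": joint angles; "joint_velocities": joint speeds; "joint_torque": joint torques, N m; "ee_pos": TCP position; "tool_rot": TCP orientation; "wrist_force": force on the tool from outside, world axes, zero at the start; "torque": the same for the moment, N m; "gripper_width": finger opening in m; "grasp_force": force on a finger pad.
Only numpy, scipy, OpenCV 4.12 (cv2) and the standard library are available. Lean on these libraries where they do the work, as an engineer would, in place of code of your own. Each camera call takes 0.05 s, during which the arm holds its last target. There are 200 camera calls.

## Task

The stoneware containers have been washed and dried: take the four wooden lids from the glass board and put each one on the container it fits, plugged into the mouth and lying flat on the rim. Set the lids down rather than dropping them, and leave the containers, the striped mug and the honey jar standing where they are.

Things in the scene. Friction and masses are not known exactly. Their poses are not given: they have to be found in the camera images.
- round_lid: The large round lid. Wood; knob up on the glass board. Plate round 100 mm, 10 mm thick; below it a 14 mm deep tapered plug (60 mm across at the bottom, 78 mm at the top); above it a round knob 26 mm across with straight sides. Origin: centre of the plug's underside; z up: plate z 14 to 24 mm, knob z 27 to 49 mm. 110 g. The board is 8 mm thick; behind it a toaster from x = 0.62 m, 190 mm high.
- sugar_lid: The small round lid. Wood; knob up on the glass board. Plate round 76 mm, 10 mm thick; below it a 14 mm deep tapered plug (36 mm across at the bottom, 54 mm at the top); above it a round knob 26 mm across with straight sides. Origin: centre of the plug's underside; z up: plate z 14 to 24 mm, knob z 27 to 49 mm. 70 g.
- square_lid: The square lid. Wood; knob up on the glass board. Plate 84 x 84 mm square, 10 mm thick; below it a 14 mm deep tapered plug (44 mm square at the bottom, 62 mm at the top); above it a round knob 26 mm across with straight sides. Origin: centre of the plug's underside; z up: plate z 14 to 24 mm, knob z 27 to 49 mm. x and y along its sides (a quarter turn fits as well). 100 g.
- butter_lid: The oblong lid. Wood; knob up on the glass board. Plate 80 x 124 mm oblong, 10 mm thick; below it a 14 mm deep tapered plug (40 x 84 mm at the bottom, 58 x 102 mm at the top); above it a round knob 26 mm across with straight sides. Origin: centre of the plug's underside; z up: plate z 14 to 24 mm, knob z 27 to 49 mm. y along its long sides, x along the short (a half turn fits as well). 130 g.
- round_jar: The large round jar. White stoneware, loose, open at the top, round, 100 mm across, 85 mm high, walls 6 mm, mouth 88 mm in diameter. Origin: centre of its underside; z up, rim at z 85 mm. Its own lid is seated when centred with its plate flat on the rim: the lid's origin 14 mm below the rim. Behind the containers a microwave 265 mm high, front at x = 0.60 m.
- sugar_pot: The small round pot. White stoneware, loose, open at the top, round, 76 mm across, 70 mm high, walls 6 mm, mouth 64 mm in diameter. Origin: centre of its underside; z up, rim at z 70 mm. Its own lid is seated when centred with its plate flat on the rim: the lid's origin 14 mm below the rim.
- square_caddy: The square caddy. White stoneware, loose, open at the top, 84 x 84 mm square with rounded corners, 78 mm high, walls 6 mm, mouth 72 x 72 mm. Origin: centre of its underside; z up, rim at z 78 mm. x and y along its sides. Its own lid is seated when centred with its plate flat on the rim: the lid's origin 14 mm below the rim.
- butter_box: The oblong butter box. White stoneware, loose, open at the top, 80 x 124 mm oblong with rounded corners, 62 mm high, walls 6 mm, mouth 68 x 112 mm. Origin: centre of its underside; z up, rim at z 62 mm. y along its long sides. Its own lid is seated when centred with its plate flat on the rim: the lid's origin 14 mm below the rim.
- striped_mug: Bystander: striped mug, 88 mm across, 118 mm with its handle, 92 mm high, upright at the back left; origin under the middle of mug and handle together, z up. To be left standing where it is.
- honey_jar: Bystander: honey jar with a black cap, 63 mm across, 94 mm high, upright between the containers and the glass board; origin under its centre, z up. To be left standing where it is.
There are look-alikes about, which are no part of the job. What is shaped like the sugar_pot but turquoise is not meant.

How it is judged:
By the outcome, as a careful person would: the job done as asked, in the order asked, and still so for the second after the job is handed in, with the robot touching nothing.
It also fails if it takes over 115 s, if anything falls off the work surface, if the arm or the gripper's body presses on something with over 40 N, if the wrist force passes 120 N, or if a joint passes its speed limit or range.

## Working session

There is one attempt and no reset: what is moved stays moved. The work goes in short steps, Python scripts to look and compute and a tool call to move; the robot and the scene stay as the last step left them, time stands still between calls to the robot, and variables do not carry over. Pictures are saved under pics/ and viewed, at most 14 in all, crops included, and the job is handed in when it is done.

Besides the shell and the picture viewer there is one more tool, called after "Call:" as name(argument=value, ...) on one line, values as JSON. move_arm: Moves the arm, as the interface text tells. Its arguments: {"type":"object","properties":{"steps":{"type":"array","items":{"type":"number"}},"squeeze":{"type":"number"}},"required":["steps"]}

```bash
ls; mkdir -p pics
python3 - <<'E'
from cell import readout, vision, robot
import cv2,numpy as np
s=readout.get_state();print(s['t'],s['ee_pos'],np.round(s['tool_rot'],3).tolist(),s['gripper_width'],robot.hold_point_z)
for n in('scene','top'):
    p=vision.capture(n);cv2.imwrite(f'pics/{n}0.png',p['image']);print(n,p['K'].tolist(),np.round(p['camera_from_world'],4).tolist(),[k for k in p])
    for th in['round_lid','sugar_lid','square_lid','butter_lid','round_jar','sugar_pot','square_caddy','butter_box','striped_mug','honey_jar']:
        print(th,[(np.round(d['xy']).tolist(),round(d['score'],2)) for d in vision.search_frame(p,th)][:4])
E
```

```text
pics
0.0 [0.25940461 0.59539039 0.21367904] [[-0.917, 0.399, -0.001], [0.399, 0.917, -0.002], [-0.0, -0.002, -1.0]] 0.09193957426354633 -0.0187
scene [[425.5751512611139, 0.0, 284.66578960753225], [0.0, 425.5751512611139, 206.1923588616072], [0.0, 0.0, 1.0]] [[-0.608, -0.7939, -0.0117, 0.4874], [0.3844, -0.3072, 0.8705, -0.165], [-0.6947, 0.5247, 0.492, -1.0886], [0.0, 0.0, 0.0, 1.0]] ['image', 'K', 'camera_from_world', 'shot']
round_lid [([369.0, 176.0], 0.66)]
sugar_lid [([391.0, 162.0], 0.48)]
square_lid [([397.0, 183.0], 0.88)]
butter_lid [([422.0, 177.0], 0.98)]
round_jar [([283.0, 203.0], 0.6)]
sugar_pot [([126.0, 294.0], 0.96), ([271.0, 232.0], 0.74), ([227.0, 244.0], 0.73)]
square_caddy [([335.0, 184.0], 0.62)]
butter_box [([325.0, 213.0], 0.89)]
striped_mug [([224.0, 213.0], 0.63)]
honey_jar [([359.0, 199.0], 0.61), ([323.0, 212.0], 0.52), ([421.0, 176.0], 0.24)]
top [[438.05835120857614, 0.0, 280.4659805487805], [0.0, 438.05835120857614, 203.3662032880821], [0.0, 0.0, 1.0]] [[-0.4178, -0.9085, -0.0107, 0.3929], [0.7056, -0.3319, 0.6261, -0.3418], [-0.5723, 0.2541, 0.7797, -1.5919], [0.0, 0.0, 0.0, 1.0]] ['image', 'K', 'camera_from_world', 'shot']
round_lid [([304.0, 222.0], 0.6)]
sugar_lid [([386.0, 163.0], 0.52)]
square_lid []
butter_lid [([405.0, 183.0], 0.52), ([234.0, 212.0], 0.29)]
round_jar [([269.0, 212.0], 0.93)]
sugar_pot [([153.0, 282.0], 0.98), ([258.0, 235.0], 0.91), ([226.0, 238.0], 0.83), ([386.0, 162.0], 0.4)]
square_caddy [([319.0, 192.0], 0.61)]
butter_box [([303.0, 221.0], 0.79), ([235.0, 213.0], 0.25)]
striped_mug [([233.0, 208.0], 0.88)]
honey_jar [([387.0, 163.0], 0.63), ([338.0, 211.0], 0.61)]
```

Run:
```python
import cv2
for n,(a,b,c,d) in {'scene':(130,290,180,460),'top':(120,280,190,460)}.items():
    i=cv2.imread(f'pics/{n}0.png')[a:b,c:d];f=800/(d-c);cv2.imwrite(f'pics/{n}0c.png',cv2.resize(i,None,fx=f,fy=f,interpolation=2));print(f)
```

```text
2.857142857142857
2.962962962962963
```

View pics/scene0.png

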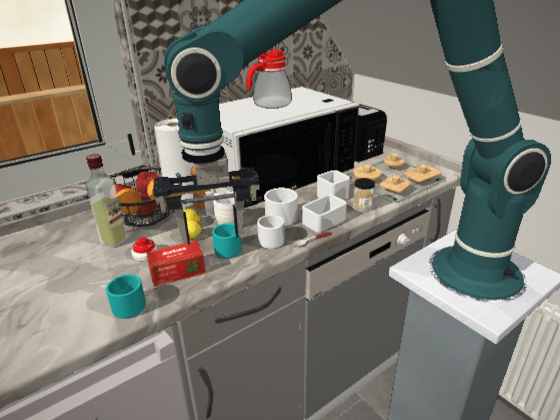

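View pics/top0.png

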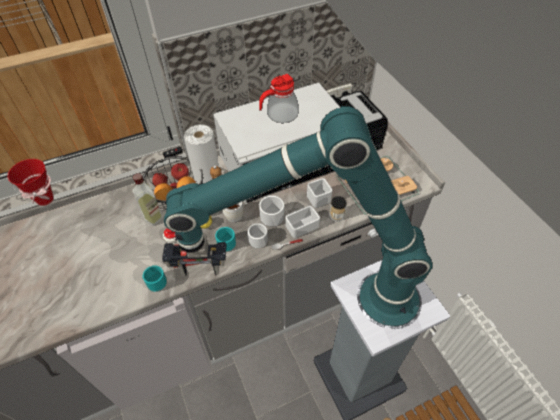

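View crops.

View pics/scene0c.png

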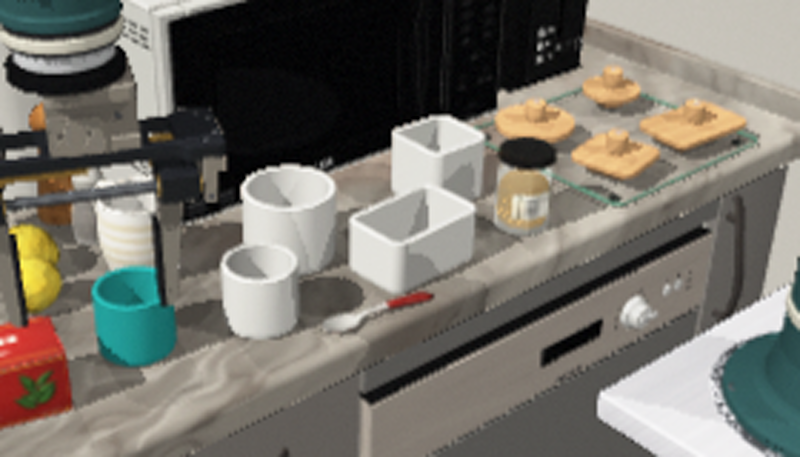

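View pics/top0c.png

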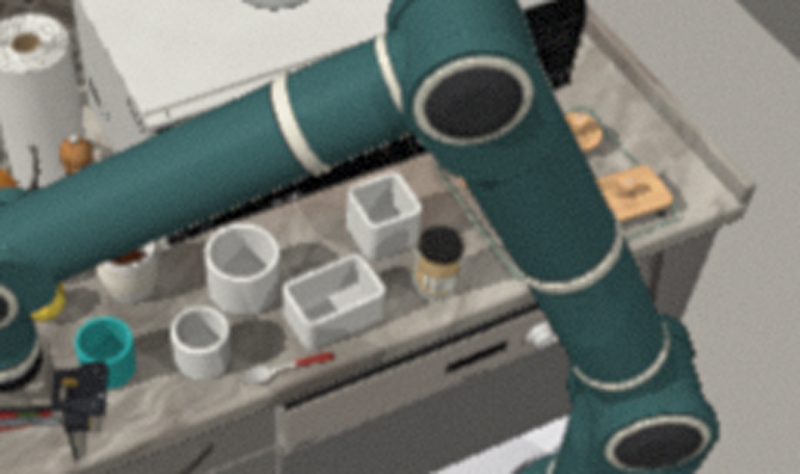

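```bash
cat > h.py <<'E'
from cell import readout, vision, robot
import cv2,numpy as np
from scipy.optimize import minimize
def ring(sx,sy,z,rnd,r=.012):
    if rnd:
        a=np.linspace(0,2*np.pi,40);return np.c_[sx/2*np.cos(a),sy/2*np.sin(a),0*a+z]
    a=np.linspace(0,np.pi/2,5);o=[]
    for k in range(4):
        sg=[(1,1),(-1,1),(-1,-1),(1,-1)][k];t=a+k*np.pi/2
        o.append(np.c_[sg[0]*(sx/2-r)+r*np.cos(t),sg[1]*(sy/2-r)+r*np.sin(t),0*t+z])
    return np.vstack(o)
def lid(px,py,bx,by,rnd):
    R=ring
    return [np.vstack([R(px,py,.014,rnd,.006),R(px,py,.024,rnd,.006)]),np.vstack([R(bx,by,0,rnd,.004),R(bx+.018,by+.018,.014,rnd,.004)]),np.vstack([R(.026,.026,.024,1),R(.026,.026,.049,1)])]
def box(x,y,h,rnd): return [np.vstack([ring(x,y,0,rnd),ring(x,y,h,rnd)])]
M=dict(round_lid=lid(.1,.1,.06,.06,1),sugar_lid=lid(.076,.076,.036,.036,1),square_lid=lid(.084,.084,.044,.044,0),butter_lid=lid(.08,.124,.04,.084,0),
 round_jar=box(.1,.1,.085,1),sugar_pot=box(.076,.076,.07,1),square_caddy=box(.084,.084,.078,0),butter_box=box(.08,.124,.062,0),honey_jar=box(.063,.063,.094,1))
def proj(p,P):
    c=np.c_[P,np.ones(len(P))]@p['camera_from_world'].T
    q=np.c_[c[:,0],-c[:,1],-c[:,2]]@p['K'].T
    return q[:,:2]/q[:,2:]
def ray(p,xy,z):
    T=p['camera_from_world'];R=T[:3,:3];o=-R.T@T[:3,3]
    d=np.linalg.inv(p['K'])@[xy[0],xy[1],1];d=R.T@np.array([d[0],-d[1],-d[2]])
    return o+d*(z-o[2])/d[2]
S=8
def rend(p,name,v,z0,off):
    m=np.zeros((90*S,90*S),np.uint8);a=np.radians(v[2]*100) if len(v)>2 else 0
    c,s=np.cos(a),np.sin(a)
    for P in M[name]:
        W=P@np.array([[c,-s,0],[s,c,0],[0,0,1]]).T+[v[0],v[1],z0]
        u=(proj(p,W)-off+.5)*S-.5
        cv2.fillConvexPoly(m,cv2.convexHull(np.round(u*16).astype(np.int32)),1,cv2.LINE_8,4)
    return cv2.resize(m.astype(np.float32),(90,90),interpolation=cv2.INTER_AREA)
def fit(p,name,region,xy,z0,yaws=(0,)):
    off=np.round(xy).astype(int)-45
    reg=np.zeros((90,90),np.float32);y0,x0=off[1],off[0]
    src=region[max(y0,0):y0+90,max(x0,0):x0+90];reg[max(-y0,0):max(-y0,0)+src.shape[0],max(-x0,0):max(-x0,0)+src.shape[1]]=src
    zc=z0+np.mean([q[:,2].mean() for q in M[name]]);w=ray(p,xy,zc)
    def f(v):
        r=rend(p,name,v,z0,off);return 1-np.minimum(r,reg).sum()/np.maximum(r,reg).sum()
    best=None
    rnd=name in('round_lid','sugar_lid','round_jar','sugar_pot','honey_jar')
    for y in ((0,) if rnd else yaws):
        v0=[w[0],w[1]]+([] if rnd else [y/100])
        sim=[v0]+[list(np.array(v0)+np.eye(len(v0))[i]*[.01,.01,.1][i]) for i in range(len(v0))]
        r=minimize(f,v0,method='Nelder-Mead',options=dict(initial_simplex=sim,xatol=1e-4,fatol=1e-4))
        if best is None or r.fun<best.fun:best=r
    v=best.x
    return np.round(v[:2],4),(round(v[2]*100,1) if len(v)>2 else None),round(1-best.fun,3),int(region.sum())
def run(cam,names,zz=None):
    p=vision.capture(cam)
    for n in names:
        for d in vision.outline_of(p,n)[:3]:
            if d['score']<.35: continue
            z0=(zz or {}).get(n,.008 if 'lid' in n else 0)
            print(cam,n,round(d['score'],2),np.round(d['xy']).tolist(),*fit(p,n,d['region'],d['xy'],z0,(-30,0,30,60) if 'sq' in n else (-60,-30,0,30,60,90)))
    return p
E
python3 - <<'E'
from h import *
run('scene',list(M))
run('top',['round_jar','sugar_pot','square_caddy','butter_box','honey_jar'])
E
```

```text
scene round_lid 0.82 [370.0, 173.0] [ 0.5428 -0.1789] None 0.805 286
scene sugar_lid 0.65 [391.0, 162.0] [ 0.5524 -0.3348] None 0.897 191
scene square_lid 0.67 [394.0, 180.0] [ 0.4184 -0.1827] 1.4 0.82 312
scene butter_lid 0.6 [220.0, 211.0] [0.634  0.3629] 64.1 0.663 511
scene butter_lid 0.59 [422.0, 174.0] [ 0.4158 -0.3275] 178.8 0.919 424
scene round_jar 0.86 [283.0, 208.0] [0.5163 0.2349] None 0.806 978
scene sugar_pot 0.91 [272.0, 232.0] [0.4343 0.3298] None 0.917 816
scene sugar_pot 0.88 [229.0, 244.0] [0.4722 0.4521] None 0.884 848
scene square_caddy 0.79 [334.0, 185.0] [0.5255 0.0086] -7.9 0.803 770
scene butter_box 0.86 [324.0, 212.0] [0.4219 0.1407] 4.7 0.962 1277
top round_jar 0.94 [269.0, 211.0] [0.5156 0.2363] None 0.949 653
top sugar_pot 0.91 [154.0, 283.0] [0.4174 0.7498] None 0.886 468
top sugar_pot 0.71 [257.0, 234.0] [0.4313 0.3334] None 0.874 390
top sugar_pot 0.6 [226.0, 239.0] [0.4706 0.4531] None 0.756 342
top square_caddy 0.67 [318.0, 190.0] [0.5193 0.0157] -5.5 0.905 543
top butter_box 0.96 [302.0, 222.0] [0.4219 0.1405] 6.0 0.945 762
top honey_jar 0.72 [268.0, 213.0] [0.5031 0.2445] None 0.57 652
top honey_jar 0.61 [339.0, 210.0] [ 0.4078 -0.0122] None 0.915 344
```

```bash
cat >> h.py <<'E'
def woodmask(img,t=90):
    h=cv2.cvtColor(img,cv2.COLOR_BGR2HSV)
    m=((h[...,0]>6)&(h[...,0]<24)&(h[...,1]>t)&(h[...,2]>90)).astype(np.uint8)
    return cv2.morphologyEx(m,cv2.MORPH_CLOSE,np.ones((3,3),np.uint8))
def lidfit(p,names,guess,z=.008,t=90):
    m=woodmask(p['image'],t);n,L=cv2.connectedComponents(m)
    for nm in names:
        u=proj(p,np.array([[*guess[nm],z+.02]]))[0]
        win=L[int(u[1])-4:int(u[1])+5,int(u[0])-4:int(u[0])+5];w=win[win>0]
        if len(w)==0: print(nm,'none');continue
        k=np.bincount(w).argmax();reg=L==k
        print(nm,*fit(p,nm,reg,u,z,(-30,0,30,60) if 'sq' in nm else (-60,-30,0,30,60,90)))
def draw(img,p,name,x,y,yaw,z0,f,o,col=(0,0,255)):
    a=np.radians(yaw or 0);c,s=np.cos(a),np.sin(a)
    for P in M[name]:
        for h in (P[:len(P)//2],P[len(P)//2:]):
            W=h@np.array([[c,-s,0],[s,c,0],[0,0,1]]).T+[x,y,z0]
            cv2.polylines(img,[np.round(((proj(p,W)-o+.5)*f-.5)*16).astype(np.int32)],True,col,1,cv2.LINE_AA,4)
E
cat > a.py <<'E'
from h import *
p=vision.capture('scene')
g=dict(round_lid=(.543,-.179),sugar_lid=(.552,-.335),square_lid=(.418,-.183),butter_lid=(.416,-.3275))
for t in(70,90,110): lidfit(p,g,g,t=t)
f=5
def crop(p,x0,y0,w,h,items,fn):
    i=cv2.resize(p['image'][y0:y0+h,x0:x0+w],None,fx=f,fy=f,interpolation=2)
    for it in items: draw(i,p,*it,f,np.array([x0,y0]))
    cv2.imwrite(fn,i)
crop(p,340,135,120,80,[('round_lid',.543,-.179,0,.008),('sugar_lid',.5524,-.3348,0,.008),('square_lid',.4184,-.1827,1.4,.008),('butter_lid',.4158,-.3275,-1.2,.008)],'pics/l1.png')
crop(p,245,160,135,100,[('round_jar',.516,.2356,0,0),('sugar_pot',.433,.3315,0,0),('square_caddy',.5215,.013,-5.5,0),('butter_box',.4219,.1406,5.3,0),('honey_jar',.4078,-.0122,0,0)],'pics/c1.png')
E
python3 a.py
```

```text
round_lid [ 0.5436 -0.1772] None 0.865 320
sugar_lid [ 0.5521 -0.3351] None 0.938 203
square_lid [ 0.4195 -0.1844] 13.3 0.446 794
butter_lid [ 0.4153 -0.3283] -2.6 0.509 794
round_lid [ 0.544  -0.1773] None 0.836 298
sugar_lid [ 0.5514 -0.3342] None 0.887 187
square_lid [ 0.4198 -0.1852] 13.1 0.44 739
butter_lid [ 0.4163 -0.3268] -1.2 0.499 739
round_lid [ 0.5445 -0.1809] None 0.597 211
sugar_lid [ 0.5542 -0.3388] None 0.78 163
square_lid [ 0.4192 -0.1858] -0.3 0.748 283
butter_lid [ 0.416  -0.3311] 0.6 0.796 346
```

View pics/l1.png

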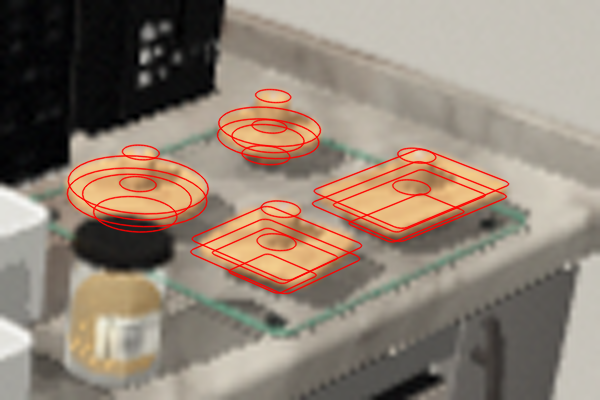

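View pics/c1.png

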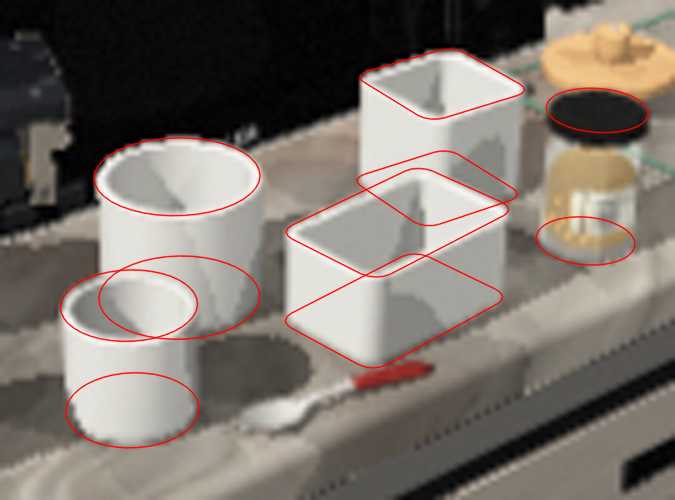

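Call:
move_arm(steps=[0,0,0,-0.8,0.5,0,0,0,-0.8,0.5,0,0,0,-0.75,0.5,-0.9,-0.9,0,0,0.5,-0.9,-0.9,0,0,0.5,-0.9,-0.9,0,0,0.5,-0.9,-0.9,0,0,0.5,-0.5,-1,0,0,0.5], squeeze=20)

```text
t: 2.95
ee_pos: [0.4255, 0.4102, 0.2146]
tool_rot: [[-1.0, 0.002, 0.001], [0.002, 1.0, 0.0], [-0.001, 0.0, -1.0]]
wrist_force: [1.4, 0.1, 0.6]
gripper_width: 0.0458
grasp_force: 0.0
```

Call:
move_arm(steps=[0,-1,0,0,0.5,0,-1,0,0,0.5,0,-1,0,0,0.5,0,-1,0,0,0.5,0,-1,0,0,0.5,0,-1,0,0,0.5,0,-1,0,0,0.5,0,-1,0,0,0.5])

```text
t: 3.95
ee_pos: [0.4233, 0.0905, 0.2149]
tool_rot: [[-1.0, 0.001, 0.001], [0.001, 1.0, 0.0], [-0.001, 0.0, -1.0]]
wrist_force: [0.6, 0.3, -1.1]
gripper_width: 0.0459
grasp_force: 0.0
```

```bash
cat >> h.py <<'E'
CUR=dict(round_lid=(.543,-.178,0,.008),sugar_lid=(.552,-.335,0,.008),square_lid=(.4185,-.183,1,.008),butter_lid=(.416,-.3275,-1,.008),
 round_jar=(.516,.2356,0,0),sugar_pot=(.433,.3315,0,0),square_caddy=(.5215,.013,-5.5,0),butter_box=(.4219,.1406,5.3,0),honey_jar=(.4078,-.0122,0,0))
def front(p,n):
    T=p['camera_from_world'];d=lambda k:-(T@[*CUR[k][:2],.05,1])[2]
    return [k for k in CUR if k!=n and d(k)<d(n)-.02]
def refine(p,n,region):
    x,y,yaw,z=CUR[n];off=np.round(proj(p,np.array([[x,y,z+.03]]))[0]).astype(int)-45
    reg=region[off[1]:off[1]+90,off[0]:off[0]+90].astype(np.float32)
    ig=np.zeros((90,90),np.uint8)
    for k in front(p,n): ig|=(rend(p,k,[CUR[k][0],CUR[k][1],CUR[k][2]/100],CUR[k][3],off)>0).astype(np.uint8)
    keep=1-cv2.dilate(ig,np.ones((3,3),np.uint8))
    rnd=n in('round_lid','sugar_lid','round_jar','sugar_pot','honey_jar')
    def f(v):
        r=rend(p,n,v,z,off)*keep;q=reg*keep;return 1-np.minimum(r,q).sum()/np.maximum(r,q).sum()
    v0=[x,y]+([] if rnd else [yaw/100])
    sim=[v0]+[list(np.array(v0)+np.eye(len(v0))[i]*[.006,.006,.06][i]) for i in range(len(v0))]
    r=minimize(f,v0,method='Nelder-Mead',options=dict(initial_simplex=sim,xatol=1e-4,fatol=1e-4));v=r.x
    return np.round(v[:2],4).tolist(),round(v[2]*100,1) if len(v)>2 else None,round(1-r.fun,3)
def refall(cams,names):
    for cam in cams:
        p=vision.capture(cam)
        for n in names:
            for d in vision.outline_of(p,n)[:3]:
                u=proj(p,np.array([[*CUR[n][:2],CUR[n][3]+.03]]))[0]
                if np.hypot(*(u-d['xy']))<12: print(cam,n,round(d['score'],2),*refine(p,n,d['region']))
            if 'lid' in n:
                m=woodmask(p['image'],75);print('   wood',*refine(p,n,mask_own(p,n,m)))
    return p
def mask_own(p,n,m):
    m=m.copy()
    for k in M:
        if 'lid' in k and k!=n:
            u=proj(p,np.array([[*CUR[k][:2],CUR[k][3]+.02]]))[0];w=proj(p,np.array([[*CUR[n][:2],CUR[n][3]+.02]]))[0]
            yy,xx=np.mgrid[:420,:560];m[np.hypot(xx-u[0],yy-u[1])<np.hypot(xx-w[0],yy-w[1])]=0
    return m
E
python3 - <<'E'
from h import *
p=refall(['scene','top'],list(CUR))
cv2.imwrite('pics/top1.png',cv2.resize(p['image'][120:280,190:460],None,fx=2.95,fy=2.95,interpolation=2))
E
```

```text
scene round_lid 0.85 [0.5358, -0.1666] None 0.843
   wood [0.5423, -0.1759] None 0.949
scene sugar_lid 0.47 [0.5505, -0.3341] None 0.908
   wood [0.552, -0.335] None 0.93
scene square_lid 0.56 [0.42, -0.1809] 10.4 0.905
   wood [0.419, -0.1843] 13.5 0.891
scene butter_lid 0.71 [0.4149, -0.3279] -4.1 0.928
   wood [0.4156, -0.329] -1.6 0.884
scene round_jar 0.92 [0.5119, 0.2389] None 0.941
scene sugar_pot 0.88 [0.432, 0.3317] None 0.932
scene square_caddy 0.68 [0.52, 0.0182] -10.0 0.962
scene butter_box 0.91 [0.423, 0.1405] 6.3 0.917
scene honey_jar 0.6 [0.4082, -0.0135] None 0.904
top round_lid 0.54 [0.5456, -0.1763] None 0.837
   wood [0.5444, -0.1767] None 0.944
top sugar_lid 0.66 [0.5553, -0.334] None 0.782
   wood [0.5532, -0.3346] None 0.917
top square_lid 0.7 [0.4191, -0.1845] 12.8 0.936
   wood [0.4209, -0.1845] 12.1 0.908
top butter_lid 0.73 [0.4173, -0.3261] -0.6 0.68
   wood [0.4174, -0.3248] -2.0 0.678
top round_jar 0.91 [0.5144, 0.2368] None 0.953
top sugar_pot 0.69 [0.4313, 0.334] None 0.948
top square_caddy 0.62 [0.5179, 0.0145] -5.5 0.824
top butter_box 0.96 [0.4223, 0.1414] 7.4 0.863
top honey_jar 0.76 [0.4077, -0.0106] None 0.933
```

View pics/top1.png

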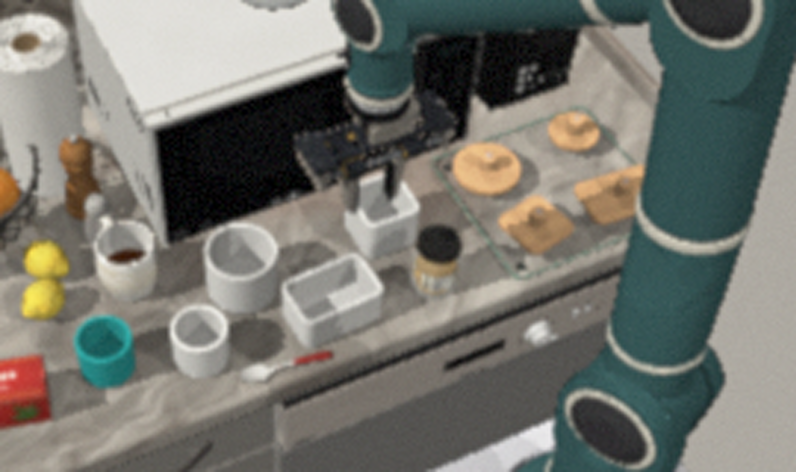

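Call:
move_arm(steps=[0,-1,0,0,0.5,0,-1,0,0,0.5,0,-1,0,0,0.5,0,-1,0,0,0.5,0,-1,0,0,0.5,0.1,-1,0,0,0.5,0,-0.86,0,0,0.5,0,0,1,0,0.5])

```text
t: 5.95
ee_pos: [0.4212, -0.1862, 0.1764]
tool_rot: [[-1.0, 0.005, 0.007], [0.005, 1.0, -0.003], [-0.007, -0.003, -1.0]]
wrist_force: [0.3, 1.3, -0.6]
gripper_width: 0.0458
grasp_force: 0.0
```

Call:
move_arm(steps=[0.04,0.05,1,0,0.5,0,0,1,0,0.5,0,0,0.7,0,0.5,0,0,0.4,0,0.5,0,0,0.2,0,0.5,0,0,0.2,0,0.5,0,0,0,0,0.5,0,0,0,0,0.5])

```text
t: 6.95
ee_pos: [0.4179, -0.1807, 0.0351]
tool_rot: [[-1.0, 0.001, 0.001], [0.001, 1.0, -0.0], [-0.001, -0.0, -1.0]]
wrist_force: [-0.4, -0.5, -0.4]
gripper_width: 0.0464
grasp_force: 0.0
```

Call:
move_arm(steps=[-0.04,-0.08,0,0,0.5,0,0,0,0,0.4,0,0,0,0,0.3,0,0,0,0,0.1,0,0,0,0,0.1,0,0,0,0,0.1], squeeze=20)

```text
t: 7.7
ee_pos: [0.4191, -0.1839, 0.0347]
tool_rot: [[-1.0, 0.001, 0.0], [0.001, 1.0, -0.0], [-0.0, -0.0, -1.0]]
wrist_force: [-0.5, 0.0, 1.5]
gripper_width: 0.0253
grasp_force: 20.0
```

Call:
move_arm(steps=[0,0,-0.3,0,0.1,0,0,-0.7,0,0.1,0,0,-1,0,0.1,0,0,-1,0,0.1,-0.1,0.5,-1,0,0.1,-0.4,0.8,-0.3,0,0.1,-0.5,0.9,0,0,0.1,-0.5,0.9,0,0,0.1])

```text
t: 8.7
ee_pos: [0.4795, -0.0588, 0.2076]
tool_rot: [[-1.0, 0.001, 0.001], [0.001, 1.0, 0.0], [-0.001, 0.0, -1.0]]
wrist_force: [0.6, -0.7, -0.9]
gripper_width: 0.0256
grasp_force: 20.0
```

Call:
move_arm(steps=[-0.5,0.9,0,0,0.1,-0.4,0.7,0,0,0.1,-0.13,0.27,0,0,0.1,0,0,0,0.65,0.1,0,0,0,0.65,0.1,0,0,0,0.65,0.1,0,0,0.5,0,0.1,0,0,0,0,0.1])

```text
t: 9.7
ee_pos: [0.5188, 0.0138, 0.1858]
tool_rot: [[-0.942, 0.336, -0.003], [0.336, 0.942, -0.001], [0.003, -0.002, -1.0]]
wrist_force: [0.3, -0.3, 0.3]
gripper_width: 0.0257
grasp_force: 20.0
```

Run:
```python
from h import *
s=readout.get_state();print(s['ee_pos'],s['gripper_width'],s['grasp_force'],np.round(s['tool_rot'],3).tolist())
CUR['square_lid']=(s['ee_pos'][0],s['ee_pos'][1],-7,s['ee_pos'][2]-.0267)
p=vision.capture('scene')
for n in('square_lid','round_jar','square_caddy'):
  for d in vision.outline_of(p,n)[:2]: print(n,d['xy'],d['score'],*(refine(p,n,d['region']) ))
f=6;x0,y0=290,130
i=cv2.resize(p['image'][y0:y0+95,x0:x0+110],None,fx=f,fy=f,interpolation=2)
draw(i,p,'square_lid',*CUR['square_lid'][:4],f,np.array([x0,y0]))
draw(i,p,'square_caddy',.52,.015,-7,0,f,np.array([x0,y0]),(255,0,0))
cv2.imwrite('pics/s2.png',i)
```

```text
[0.51882703 0.01384363 0.1858226 ] 0.02571999334029489 19.999888837337494 [[-0.942, 0.336, -0.003], [0.336, 0.942, -0.001], [0.003, -0.002, -1.0]]
square_lid [335.9, 149.5] 0.81 [0.5173, 0.0167] -4.5 0.65
round_jar [285.2, 203.8] 0.88 [0.5138, 0.2375] None 0.959
square_caddy [423.3, 175.4] 0.6 [0.5215, 0.013] -5.5 0.0
square_caddy [334.2, 187.9] 0.58 [0.5165, 0.0165] -6.4 0.97
```

View pics/s2.png

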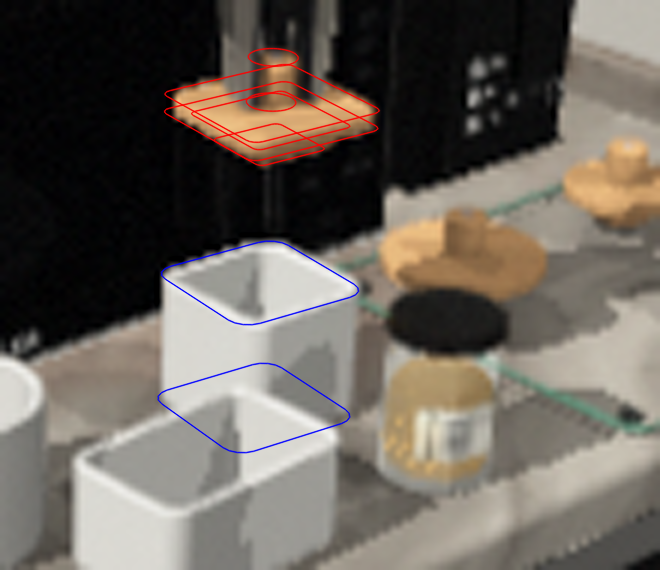

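Call:
move_arm(steps=[0.04,0.04,0.8,0,0.1,0,0,0.6,0,0.1,0,0,0.4,0,0.1,0,0,0.3,0,0.1,0,0,0.15,0,0.1,0,0,0.08,0,0.1,0,0,0,0,0.1])

```text
t: 10.78
ee_pos: [0.5196, 0.017, 0.0936]
tool_rot: [[-0.942, 0.335, 0.0], [0.335, 0.942, 0.0], [-0.0, 0.0, -1.0]]
wrist_force: [-0.5, 0.0, -0.4]
gripper_width: 0.0251
grasp_force: 20.0
```

Call:
move_arm(steps=[0.04,0,0.04,0,0.1,0,0,0.03,0,0.1,0,0,0,0,0.1])

```text
t: 11.15
ee_pos: [0.5181, 0.0171, 0.0908]
tool_rot: [[-0.942, 0.335, 0.001], [0.335, 0.942, -0.0], [-0.001, -0.0, -1.0]]
wrist_force: [-0.2, -1.3, 0.6]
gripper_width: 0.0252
grasp_force: 20.0
```

Call:
move_arm(steps=[0,0,0.03,0,0.1,0,0,0,0,0.1])

```text
t: 11.4
ee_pos: [0.5184, 0.017, 0.09]
tool_rot: [[-0.942, 0.335, 0.001], [0.335, 0.942, -0.0], [-0.001, 0.0, -1.0]]
wrist_force: [-1.1, -2.5, 6.3]
gripper_width: 0.0255
grasp_force: 20.0
```

Call:
move_arm(steps=[0,0,0,0,0.5,0,0,0,0,0.5,0,0,0,0,0.5,0,0,-0.7,0,0.5,0,0,-1,0,0.5,0,0,-1,-0.65,0.5,0,0,0,-0.65,0.5,0,0,0,-0.65,0.5])

```text
t: 12.4
ee_pos: [0.5181, 0.0178, 0.198]
tool_rot: [[-1.0, -0.003, 0.001], [-0.003, 1.0, 0.001], [-0.001, 0.001, -1.0]]
wrist_force: [-0.2, 0.4, -0.1]
gripper_width: 0.046
grasp_force: 0.0
```

Run:
```python
from h import *
s=readout.get_state();print(s['ee_pos'],np.round(s['tool_rot'],3).tolist())
CUR['square_lid']=(.518,.017,-7,.064)
p=vision.capture('scene')
for n in('square_lid','square_caddy'):
  for d in vision.outline_of(p,n)[:2]: print(n,d['xy'],d['score'],*(refine(p,n,d['region']) ))
f=6;x0,y0=290,130
i=cv2.resize(p['image'][y0:y0+95,x0:x0+110],None,fx=f,fy=f,interpolation=2)
cv2.imwrite('pics/s3.png',i)
```

```text
[0.51808814 0.01781712 0.19798314] [[-1.0, -0.003, 0.001], [-0.003, 1.0, 0.001], [-0.001, 0.001, -1.0]]
square_lid [334.6, 173.7] 0.84 [0.5174, 0.0176] 1.4 0.79
square_caddy [336.6, 187.9] 0.63 [0.4671, 0.0657] -25.5 0.769
```

View pics/s3.png

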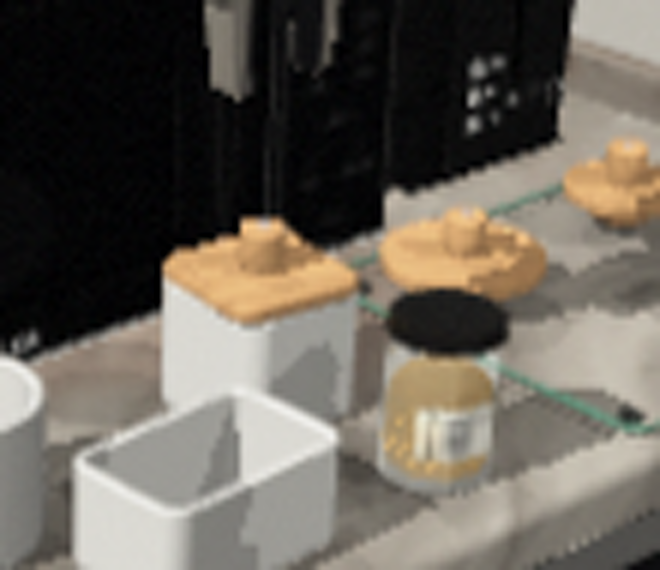

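Call:
move_arm(steps=[0.28,-0.96,0,0,0.5,0.28,-0.96,0,0,0.5,0.28,-0.96,0,0,0.5,0.28,-0.96,0,0,0.5,0.28,-0.96,0,0,0.5,0.28,-0.96,0,0,0.5,0.28,-0.96,0,0,0.5,0.28,-0.96,0,0,0.5])

```text
t: 13.55
ee_pos: [0.4276, -0.2907, 0.1972]
tool_rot: [[-1.0, 0.003, -0.0], [0.003, 1.0, 0.0], [0.0, 0.0, -1.0]]
wrist_force: [1.0, -0.2, -1.1]
gripper_width: 0.0462
grasp_force: 0.0
```

Call:
move_arm(steps=[0.32,-0.9,0,0,0.5,0,0,1,0,0.5,0,0,1,0,0.5,0,0,1,0,0.5,0,0,0.5,0,0.5,0,0,0.3,0,0.5,0,0,0,0,0.5,0,0,0,0,0.5])

```text
t: 14.55
ee_pos: [0.4159, -0.3261, 0.0462]
tool_rot: [[-1.0, 0.001, 0.001], [0.001, 1.0, -0.001], [-0.001, -0.001, -1.0]]
wrist_force: [-0.2, -0.8, -0.2]
gripper_width: 0.0459
grasp_force: 0.0
```

Call:
move_arm(steps=[0,-0.04,0.2,0,0.5,0,0,0.08,0,0.5,0,0,0,0,0.4,0,0,0,0,0.3,0,0,0,0,0.1,0,0,0,0,0.1,0,0,0,0,0.1])

```text
t: 15.42
ee_pos: [0.4154, -0.3274, 0.0343]
tool_rot: [[-1.0, 0.001, 0.0], [0.001, 1.0, -0.0], [-0.0, -0.0, -1.0]]
wrist_force: [0.4, -1.2, 0.6]
gripper_width: 0.0261
grasp_force: 20.0
```

Call:
move_arm(steps=[0,0,-0.3,0,0.1,0,0,-0.7,0,0.1,0,0,-1,0,0.1,0,0.2,-1,0,0.1,0,0.5,-1,0,0.1,0,1,0,0,0.1,0,1,0,0,0.1,0,1,0,0,0.1])

```text
t: 16.42
ee_pos: [0.4151, -0.1779, 0.1949]
tool_rot: [[-1.0, 0.001, 0.001], [0.001, 1.0, 0.0], [-0.001, 0.0, -1.0]]
wrist_force: [0.8, -0.4, -1.4]
gripper_width: 0.0255
grasp_force: 20.0
```

Call:
move_arm(steps=[0,1,0,0,0.1,0,1,0,0,0.1,0,1,0,0,0.1,0,1,0,0,0.1,0,1,0,0,0.1,0,1,0,0,0.1,0,1,0,0,0.1,-0.15,0.8,0,0,0.1])

```text
t: 17.42
ee_pos: [0.421, 0.1342, 0.1948]
tool_rot: [[-1.0, -0.0, 0.0], [-0.0, 1.0, 0.0], [-0.0, 0.0, -1.0]]
wrist_force: [0.4, -0.6, -0.1]
gripper_width: 0.0254
grasp_force: 20.0
```

Call:
move_arm(steps=[0,0.2,0,-0.8,0.1,0,0,0.5,0,0.1,0,0,0.3,0,0.1,0,0,0,0,0.1])

```text
t: 17.92
ee_pos: [0.4209, 0.1403, 0.1617]
tool_rot: [[-0.99, -0.138, -0.002], [-0.138, 0.99, -0.001], [0.002, -0.001, -1.0]]
wrist_force: [-0.7, 0.2, -1.3]
gripper_width: 0.0254
grasp_force: 20.0
```

```bash
cat > chk.py <<'E'
import sys
from h import *
# lid container off lidyaw pic x0 y0
lid,cont,off,yaw,fn,x0,y0=sys.argv[1:8]
CUR['square_lid']=(.518,.017,-7,.064);CUR['square_caddy']=(.518,.017,-7,0)
e=readout.get_state()['ee_pos'];print(e)
CUR[lid]=(e[0],e[1],float(yaw),e[2]-float(off))
for cam in('scene','top'):
    p=vision.capture(cam)
    for n in(lid,cont):
        for d in vision.outline_of(p,n)[:3]:
            u=proj(p,np.array([[*CUR[n][:2],CUR[n][3]+.02]]))[0]
            if np.hypot(*(u-d['xy']))<15: print(cam,n,*refine(p,n,d['region']))
        if n==lid: print('  wood',*refine(p,n,woodmask(p['image'],75)))
    if cam=='scene' and fn!='-':
        x0,y0=int(x0),int(y0)
        i=cv2.resize(p['image'][y0:y0+95,x0:x0+110],None,fx=6,fy=6,interpolation=2)
        draw(i,p,lid,*CUR[lid],6,np.array([x0,y0]));draw(i,p,cont,*CUR[cont],6,np.array([x0,y0]),(255,0,0))
        cv2.imwrite(fn,i)
E
python3 chk.py butter_lid butter_box .0263 6.5 pics/b2.png 275 145
```

```text
[0.4209211  0.14025272 0.16171811]
scene butter_lid [0.4182, 0.1435] 7.4 0.821
  wood [0.4186, 0.1407] -5.0 0.49
scene butter_box [0.4208, 0.1421] 6.1 0.936
top butter_lid [0.4217, 0.1421] 3.7 0.688
  wood [0.4236, 0.1403] 1.4 0.471
top butter_box [0.4202, 0.1412] 2.2 0.873
```

Call:
move_arm(steps=[0,0.03,0.8,0,0.1,0,0,0.6,0,0.1,0,0,0.4,0,0.1,0,0,0.2,0,0.1,0,0,0.1,0,0.1,0,0,0.04,0,0.1,0,0,0,0,0.1])

```text
t: 19.1
ee_pos: [0.4217, 0.1421, 0.077]
tool_rot: [[-0.99, -0.138, 0.001], [-0.138, 0.99, 0.0], [-0.001, 0.0, -1.0]]
wrist_force: [0.5, -0.4, -0.6]
gripper_width: 0.0258
grasp_force: 20.0
```

Call:
move_arm(steps=[0,0,0.04,0,0.1,0,0,0.03,0,0.1,0,0,0,0,0.1])

```text
t: 19.48
ee_pos: [0.4215, 0.142, 0.0738]
tool_rot: [[-0.99, -0.139, 0.0], [-0.139, 0.99, -0.0], [-0.0, -0.0, -1.0]]
wrist_force: [0.1, -0.4, -1.7]
gripper_width: 0.0255
grasp_force: 20.0
```

Call:
move_arm(steps=[0,0,0.03,0,0.1,0,0,0,0,0.1])

```text
t: 19.73
ee_pos: [0.4215, 0.142, 0.0736]
tool_rot: [[-0.99, -0.138, -0.0], [-0.138, 0.99, 0.0], [-0.0, 0.0, -1.0]]
wrist_force: [-3.5, -2.1, 12.4]
gripper_width: 0.0255
grasp_force: 20.0
```

Call:
move_arm(steps=[0,0,0,0,0.5,0,0,0,0,0.5,0,0,0,0,0.5,0,0,-0.7,0,0.5,0,0,-1,0,0.5,0,0,-1,0.8,0.5,0,0,-0.3,0,0.5,0,0,0,0,0.5])

```text
t: 20.72
ee_pos: [0.4215, 0.1421, 0.1927]
tool_rot: [[-1.0, -0.001, 0.001], [-0.001, 1.0, 0.0], [-0.001, 0.0, -1.0]]
wrist_force: [0.4, -0.0, -0.1]
gripper_width: 0.0458
grasp_force: 0.0
```

Run:
```python
from h import *
p=vision.capture('scene');cv2.imwrite('pics/b3.png',cv2.resize(p['image'][135:260,240:430],None,fx=4.2,fy=4.2,interpolation=2))
```

```text
(no output)
```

View pics/b3.png

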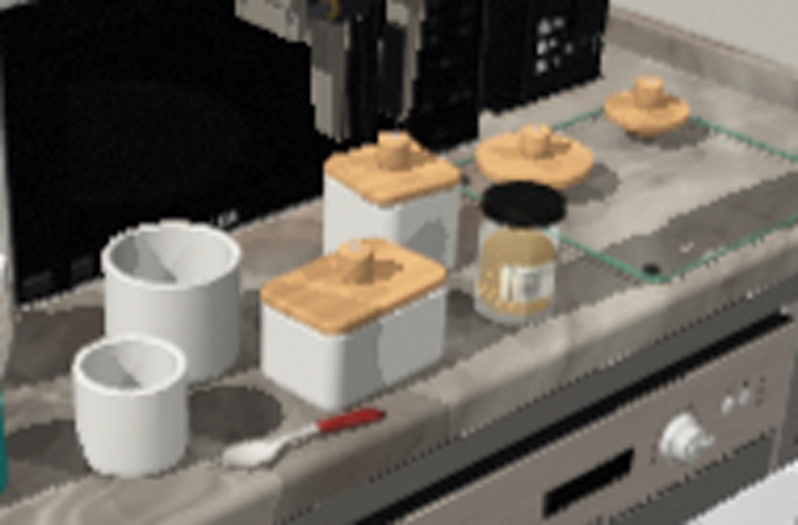

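Call:
move_arm(steps=[-0.38,-1,0,0,0.5,-0.38,-1,0,0,0.5,-0.38,-1,0,0,0.5,-0.38,-1,0,0,0.5,-0.38,-1,0,0,0.5,-0.38,-1,0,0,0.5,-0.38,-1,0,0,0.5,-0.38,-0.97,0,0,0.5])

```text
t: 21.78
ee_pos: [0.5421, -0.1781, 0.1903]
tool_rot: [[-1.0, -0.0, -0.004], [-0.0, 1.0, 0.0], [0.004, 0.0, -1.0]]
wrist_force: [-0.2, 0.6, 0.1]
gripper_width: 0.0459
grasp_force: 0.0
```

Call:
move_arm(steps=[0,0,0.5,0,0.5,0,0,1,0,0.5,0,0,1,0,0.5,0,0,0.8,0,0.5,0,0,0.3,0,0.5,0,0,0,0,0.5,0,0,0,0,0.5])

```text
t: 22.65
ee_pos: [0.5435, -0.1773, 0.0494]
tool_rot: [[-1.0, 0.001, 0.001], [0.001, 1.0, -0.0], [-0.001, -0.0, -1.0]]
wrist_force: [0.4, -0.1, 0.8]
gripper_width: 0.0458
grasp_force: 0.0
```

Call:
move_arm(steps=[0,0.02,0.25,0,0.5,0,0,0.11,0,0.5,0,0,0,0,0.4,0,0,0,0,0.3,0,0,0,0,0.1,0,0,0,0,0.1,0,0,0,0,0.1])

```text
t: 23.52
ee_pos: [0.543, -0.1763, 0.0344]
tool_rot: [[-1.0, 0.001, 0.0], [0.001, 1.0, -0.0], [-0.0, -0.0, -1.0]]
wrist_force: [0.4, 0.2, 0.3]
gripper_width: 0.0254
grasp_force: 20.0
```

Call:
move_arm(steps=[0,0,-0.3,0,0.1,0,0,-0.7,0,0.1,0,0,-1,0,0.1,0,0.1,-1,0,0.1,0.1,0.4,-1,0,0.1,0.1,1,0,0,0.1,0.1,1,0,0,0.1,0.1,1,0,0,0.1])

```text
t: 24.52
ee_pos: [0.5265, -0.0349, 0.195]
tool_rot: [[-1.0, 0.001, 0.001], [0.001, 1.0, 0.0], [-0.001, 0.0, -1.0]]
wrist_force: [0.3, 0.6, -0.9]
gripper_width: 0.0254
grasp_force: 20.0
```

Call:
move_arm(steps=[0.1,1,0,0,0.1,0.1,1,0,0,0.1,0.1,1,0,0,0.1,0,1,0,0,0.1,0,1,0,0,0.1,0,1,0,0,0.1,0,0.83,0,0,0.1,0,0,0.4,0,0.1])

```text
t: 25.52
ee_pos: [0.5151, 0.2407, 0.1793]
tool_rot: [[-1.0, -0.004, 0.002], [-0.004, 1.0, 0.003], [-0.002, 0.003, -1.0]]
wrist_force: [0.4, -0.5, -1.4]
gripper_width: 0.0251
grasp_force: 20.0
```

```bash
python3 chk.py round_lid round_jar .0264 0 - 0 0
```

```text
[0.51511556 0.24070384 0.17930424]
scene round_lid [0.5121, 0.2415] None 0.81
  wood [0.5164, 0.2401] None 0.506
scene round_jar [0.5136, 0.2376] None 0.945
top round_lid [0.5127, 0.2368] None 0.662
  wood [0.5159, 0.2367] None 0.63
top round_jar [0.5096, 0.2358] None 0.841
```

Call:
move_arm(steps=[0,-0.08,0.7,0,0.1,0,0,0.5,0,0.1,0,0,0.3,0,0.1,0,0,0,0,0.1,0,0,0,0,0.1])

```text
t: 26.45
ee_pos: [0.5158, 0.2341, 0.119]
tool_rot: [[-1.0, 0.001, 0.001], [0.001, 1.0, 0.001], [-0.001, 0.001, -1.0]]
wrist_force: [-0.2, 0.2, -1.2]
gripper_width: 0.0252
grasp_force: 20.0
```

Call:
move_arm(steps=[0.05,0.07,0,0,0.1,0,0,0.2,0,0.1,0,0,0.2,0,0.1,0,0,0.09,0,0.1,0,0,0.03,0,0.1,0,0,0,0,0.1])

```text
t: 27.2
ee_pos: [0.5132, 0.2367, 0.0973]
tool_rot: [[-1.0, 0.001, 0.0], [0.001, 1.0, -0.0], [-0.0, -0.0, -1.0]]
wrist_force: [0.5, 0.5, -1.6]
gripper_width: 0.0254
grasp_force: 20.0
```

Call:
move_arm(steps=[0,0,0.03,0,0.1,0,0,0,0,0.1])

```text
t: 27.45
ee_pos: [0.5135, 0.2368, 0.0969]
tool_rot: [[-1.0, 0.001, 0.001], [0.001, 1.0, 0.0], [-0.001, 0.0, -1.0]]
wrist_force: [-1.4, -0.3, 4.1]
gripper_width: 0.0257
grasp_force: 20.0
```

Call:
move_arm(steps=[0,0,0,0,0.5,0,0,0,0,0.5,0,0,0,0,0.5,0,0,-0.7,0,0.5,0,0,-1,0,0.5,0,0,-0.8,0,0.5,0,-1,0,0,0.5,0,-1,0,0,0.5])

```text
t: 28.45
ee_pos: [0.5132, 0.1562, 0.1967]
tool_rot: [[-1.0, -0.001, 0.001], [-0.001, 1.0, 0.0], [-0.001, 0.0, -1.0]]
wrist_force: [0.1, -0.4, 0.2]
gripper_width: 0.0458
grasp_force: 0.0
```

Call:
move_arm(steps=[0,-1,0,0,0.5,0,-1,0,0,0.5,0,-1,0,0,0.5,0,-1,0,0,0.5,0,-1,0,0,0.5,0,-1,0,0,0.5,0,-1,0,0,0.5,0,-1,0,0,0.5])

```text
t: 29.45
ee_pos: [0.5127, -0.1646, 0.1962]
tool_rot: [[-1.0, 0.001, 0.0], [0.001, 1.0, 0.0], [-0.0, 0.0, -1.0]]
wrist_force: [-0.5, -0.5, -0.6]
gripper_width: 0.0463
grasp_force: 0.0
```

Run:
```python
from h import *
print(readout.get_state()['ee_pos'])
CUR['square_lid']=(.518,.017,-7,.064);CUR['butter_lid']=(.4215,.142,6.5,.048);CUR['round_lid']=(.5135,.2368,0,.071)
p=refall(['scene','top'],['sugar_pot','round_lid','sugar_lid'])
p=vision.capture('scene');cv2.imwrite('pics/r3.png',cv2.resize(p['image'][135:260,240:430],None,fx=4.2,fy=4.2,interpolation=2))
```

```text
[ 0.5127325  -0.16455089  0.19623518]
scene sugar_pot 0.83 [0.4352, 0.3289] None 0.898
scene round_lid 0.56 [0.5147, 0.2369] None 0.864
   wood [0.5163, 0.2347] None 0.951
scene sugar_lid 0.53 [0.552, -0.3344] None 0.902
   wood [0.552, -0.335] None 0.928
top sugar_pot 0.97 [0.432, 0.3323] None 0.869
top round_lid 0.65 [0.5128, 0.2371] None 0.958
   wood [0.5158, 0.2372] None 0.932
top sugar_lid 0.74 [0.5496, -0.3338] None 0.892
   wood [0.5529, -0.3346] None 0.887
```

View pics/r3.png

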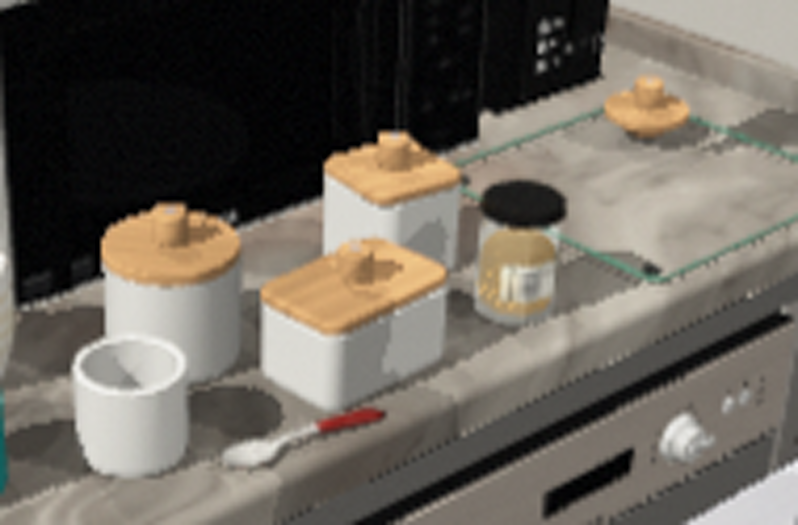

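Call:
move_arm(steps=[-0.24,-1,0,0,0.5,-0.24,-1,0,0,0.5,-0.24,-1,0,0,0.5,-0.25,-1,0,0,0.5,0,-0.25,0.8,0,0.5,0,0,1,0,0.5,0,0,1,0,0.5,0,0,0.6,0,0.5])

```text
t: 30.9
ee_pos: [0.551, -0.3316, 0.0579]
tool_rot: [[-1.0, -0.001, -0.002], [-0.001, 1.0, 0.002], [0.002, 0.002, -1.0]]
wrist_force: [1.4, 0.6, -0.3]
gripper_width: 0.0458
grasp_force: 0.0
```

Call:
move_arm(steps=[0,0,0.3,0,0.5,0,0,0,0,0.5,0,0,0,0,0.5])

```text
t: 31.28
ee_pos: [0.5524, -0.3336, 0.0494]
tool_rot: [[-1.0, 0.0, 0.002], [0.0, 1.0, -0.001], [-0.002, -0.001, -1.0]]
wrist_force: [0.1, -1.0, 0.1]
gripper_width: 0.046
grasp_force: 0.0
```

Call:
move_arm(steps=[0.02,-0.02,0.25,0,0.5,0,0,0.11,0,0.5,0,0,0,0,0.4,0,0,0,0,0.3,0,0,0,0,0.1,0,0,0,0,0.1,0,0,0,0,0.1])

```text
t: 32.15
ee_pos: [0.5508, -0.3342, 0.0339]
tool_rot: [[-1.0, 0.001, 0.0], [0.001, 1.0, -0.0], [-0.0, -0.0, -1.0]]
wrist_force: [-0.5, 0.3, 0.5]
gripper_width: 0.0252
grasp_force: 20.0
```

Call:
move_arm(steps=[0,0,-0.3,0,0.1,0,0,-0.7,0,0.1,0,0,-1,0,0.1,0,0.1,-1,0,0.1,0,0.4,-1,0,0.1,0.2,1,0,0,0.1,0.2,1,0,0,0.1,0.2,1,0,0,0.1])

```text
t: 33.15
ee_pos: [0.5265, -0.1929, 0.1948]
tool_rot: [[-1.0, 0.001, 0.001], [0.001, 1.0, 0.0], [-0.001, 0.0, -1.0]]
wrist_force: [0.1, 0.7, -0.4]
gripper_width: 0.0259
grasp_force: 20.0
```

Call:
move_arm(steps=[0.2,1,0,0,0.1,0.2,1,0,0,0.1,0.2,1,0,0,0.1,0.2,1,0,0,0.1,0.2,1,0,0,0.1,0.2,1,0,0,0.1,0.2,1,0,0,0.1,0.2,1,0,0,0.1])

```text
t: 34.15
ee_pos: [0.4628, 0.1271, 0.1948]
tool_rot: [[-1.0, 0.001, 0.001], [0.001, 1.0, 0.001], [-0.001, 0.001, -1.0]]
wrist_force: [1.0, -0.5, -0.8]
gripper_width: 0.0253
grasp_force: 20.0
```

Call:
move_arm(steps=[0.2,1,0,0,0.1,0.2,1,0,0,0.1,0.2,1,0,0,0.1,0.2,1,0,0,0.1,0.1,1,0,0,0.1,0,0.15,0.4,0,0.1,0,0,0.4,0,0.1,0,0,0,0,0.1])

```text
t: 35.15
ee_pos: [0.4267, 0.3296, 0.1602]
tool_rot: [[-1.0, 0.003, -0.002], [0.003, 1.0, -0.003], [0.002, -0.003, -1.0]]
wrist_force: [-0.5, -0.3, -0.1]
gripper_width: 0.0254
grasp_force: 20.0
```

```bash
python3 chk.py sugar_lid sugar_pot .0259 0 - 0 0
```

```text
[0.42669686 0.32957073 0.16020339]
scene sugar_lid [0.427, 0.3286] None 0.613
  wood [0.4194, 0.3238] None 0.4
scene sugar_pot [0.4325, 0.331] None 0.962
top sugar_lid [0.4309, 0.3313] None 0.625
  wood [0.4331, 0.3312] None 0.207
top sugar_pot [0.4293, 0.3341] None 0.88
```

Call:
move_arm(steps=[-0.13,0.06,0.7,0,0.1,0,0,0.5,0,0.1,0,0,0.2,0,0.1,0,0,0,0,0.1,0,0,0,0,0.1])

```text
t: 36.08
ee_pos: [0.4329, 0.3348, 0.1067]
tool_rot: [[-1.0, 0.001, 0.001], [0.001, 1.0, 0.001], [-0.001, 0.001, -1.0]]
wrist_force: [-0.1, -0.8, -0.9]
gripper_width: 0.0254
grasp_force: 20.0
```

Call:
move_arm(steps=[0.02,-0.06,0,0,0.1,0,0,0.2,0,0.1,0,0,0.2,0,0.1,0,0,0.15,0,0.1,0,0,0.05,0,0.1,0,0,0,0,0.1])

```text
t: 36.83
ee_pos: [0.4317, 0.332, 0.0817]
tool_rot: [[-1.0, 0.001, 0.0], [0.001, 1.0, 0.0], [-0.0, 0.0, -1.0]]
wrist_force: [0.1, -0.1, -0.4]
gripper_width: 0.0254
grasp_force: 20.0
```

Call:
move_arm(steps=[0,0,0.03,0,0.1,0,0,0,0,0.1])

```text
t: 37.08
ee_pos: [0.4319, 0.3322, 0.0813]
tool_rot: [[-1.0, 0.001, 0.001], [0.001, 1.0, 0.001], [-0.001, 0.001, -1.0]]
wrist_force: [-0.8, -0.9, 5.2]
gripper_width: 0.0257
grasp_force: 20.0
```

Call:
move_arm(steps=[0,0,0,0,0.5,0,0,0,0,0.5,0,0,0,0,0.5,0,0,-0.7,0,0.5,0,0,-1,0,0.5,0,0,-1,0,0.5,0,0,-1,0,0.5,0,0,0,0,0.5])

```text
t: 38.08
ee_pos: [0.4331, 0.3332, 0.2318]
tool_rot: [[-1.0, 0.001, 0.005], [0.001, 1.0, 0.005], [-0.005, 0.005, -1.0]]
wrist_force: [-0.1, 0.2, -0.3]
gripper_width: 0.0459
grasp_force: 0.0
```

Run:
```python
from h import *
p=vision.capture('scene');cv2.imwrite('pics/f.png',cv2.resize(p['image'][135:285,190:430],None,fx=3.3,fy=3.3,interpolation=2))
CUR['sugar_lid']=(.4318,.3322,0,.056)
for n in('sugar_lid','honey_jar'):
  for d in vision.outline_of(p,n)[:2]: print(n,d['xy'],*refine(p,n,d['region']))
```

```text
sugar_lid [268.3, 217.5] [0.4336, 0.3333] None 0.913
honey_jar [359.9, 199.1] [0.4069, -0.0131] None 0.906
```

View pics/f.png

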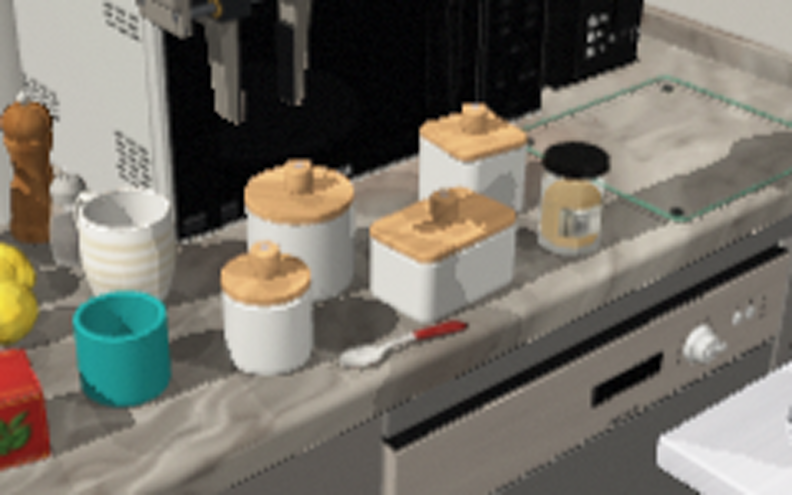

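All four lids are seated flat; the mug and the honey jar stand where they were, and the gripper is clear.

```bash
python3 -c "
from cell import robot
print(robot.job_done())"
```

```text
the job is handed in; nothing more can be done
None
```

All four lids are on their own containers, plugged in and lying flat in the last picture. The containers, mug and honey jar were left standing, and the job was handed in at about 38 s of the 115 s allowed.

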